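Latch the butter box and stack the keyed sugar tin on it

TASK

First press the free edge of the butter box's lid, the tab opposite its hinge, down past the spring catch until the lid is fully shut. Then pick up the round sugar tin by its handle and lower it into the shallow round rim on that lid, turned so that the notch in the tin's foot fits over the upright key; leave it sitting flat and fully down, the lid still shut, and the other things on the tray where they are.

Things in the scene. Friction and masses are not known exactly. Their poses are not given: they have to be found in the camera images.
- box: Square aluminium butter box, 150 x 150 mm, 62 mm high without its lid, fixed to the tray. Origin: centre of its underside (on the tray floor, 4 mm above the work surface); z up; +x runs to the hinged side, -x to the side with the tab and the catch. The hinge line runs along y at x = +77 mm, z = 64 mm. With the lid shut, the lid's top face is 66 mm above the origin and the round seat is centred exactly over the origin.
- lid (a joint): Angle of the box's lid (rad): 0 fully shut, growing as the tab edge rises. It starts ajar (0.18 to 0.4) and a stiff hinge keeps it where it is left. From about 0.1 down to 0.04 the lid meets the spring catch: pushing the tab past it takes about 5 to 8 N, then the lid snaps down to 0 and is held there by the catch.
- lid_tab (a point): Centre of the top face of the lid's press tab, which sticks out in the middle of the free edge opposite the hinge (tab 24 mm out from the lid x 50 mm wide, 4 mm thick). It lies 167 mm from the hinge line and moves with the lid; with the lid shut it is at x = -90 mm, z = 66 mm in the box's frame. Below it, at the box's front, is the steel catch.
- seat (a point): Centre of the round seat on top of the lid, on the lid's top face: an upright rim, inner diameter 128 mm, outer 136 mm, 6 mm high. Moves with the lid; its x axis points to the key and the hinge, its z axis out of the lid.
- key (a point): Foot of the key, 55 mm from the seat's centre towards the hinge: an upright block 16 mm wide that reaches from the rim to 50 mm from the seat's centre and stands 14 mm above the lid's top face.
- tin_center (a point): Centre of the loose aluminium sugar tin, half-way up its 110 mm height (55 mm above its underside). z up, x towards its notch. Round foot flange 120 mm in diameter and 6 mm thick; body 80 mm in diameter (84 at the top bead), flat top 70 mm above the underside; on it a bar handle, 64 mm long along the tin's x, 12 mm thick along its y, its top 110 mm above the underside (solid bar in the upper 14 mm, on two end posts). About 0.35 kg.
- tin_notch (a point): Point in the notch of the tin's foot flange, 55 mm from the tin's axis along its x, 3 mm above the underside. The notch is 24 mm wide, open outwards, and reaches in to the body (40 mm from the axis). Fully seated, it lies over the key.
- cup: Green ceramic cup, 76 mm in diameter, 100 mm high, with two wooden chopsticks leaning in it up to 225 mm above its underside; origin at its underside. To be left alone.
- sugar_bowl: Glass sugar bowl, 110 mm in diameter, 60 mm high; origin at its underside. To be left alone.
- tea_bowl: White tea bowl, 80 mm in diameter, 45 mm high; origin at its underside. To be left alone.
- steel_bowl: Steel bowl, 110 mm in diameter, 50 mm high; origin at its underside. To be left alone.
- spoon: Wooden spoon lying on the tray, 170 mm long along its x; origin at its underside. To be left alone.
- scoop: Steel tea scoop lying across a corner of the tray, about 170 mm long, 28 mm high; origin under its 70 x 50 mm pan, handle along its -x. To be left alone.
Not all that is in view belongs to the job. Leave any pink look-alike of the box alone. What is shaped like the part that bears tin_center but blue is not meant.

How it is judged:
On the way:
1. the lid is pressed fully shut, past its catch, before the tin is put on it (value of joint lid below 0.03 rad and horizontal distance between tin_center and seat above 0.12 m), for 0.2 s.
At the end, for the whole second after the job is handed in: The lid is shut (within 0.03 rad) and the tin stands released on it, upright within 0.05 rad, its foot on the lid's top face (within 3 mm), its axis within 9 mm of the seat's centre and its notch over the key (within 11 mm) (value of joint lid below 0.03 rad and horizontal distance between tin_center and seat below 0.009 m and z of tin_center in the frame of seat between 0.052 and 0.0585 m and horizontal distance between tin_notch and key below 0.011 m and angle between tin_center's own z axis and vertical below 0.05 rad); the robot touches nothing.
It fails at once if another thing on the tray was moved by more than 30 mm (distance of any of cup, sugar_bowl, tea_bowl, steel_bowl, spoon, scoop from where it was at the start of the episode above 0.03 m).
It fails at once if the tin was tipped over (angle between tin_center's own z axis and vertical above 0.7 rad).
It fails at once if the tin was let go more than 30 mm above the seat (horizontal distance between tin_center and seat below 0.08 m and z of tin_center in the frame of seat above 0.085 m and not (contact force between the fingers and tin above 0.05 N)).
It also fails if it takes over 58 s, if anything falls off the work surface, if the arm or the gripper's body presses on something with over 40 N, if the wrist force passes 120 N, or if a joint passes its speed limit or range.

ROBOT

A 6-joint arm with a two-finger parallel gripper is mounted at the origin on the work surface. World frame = base frame: x ahead of the robot, y to its left, z up, the work surface at z = 0. Lengths are in m, angles in rad, forces in N, time in s.
With the tool pointing down it reaches from about 0.4 to 0.825 m from the base axis. Payload 7 kg.
Tool frame: the origin (TCP) lies midway between the tips of the shut fingers; the grasp point (between the pads) lies 19 mm behind it (bot.tcp_to_grasp is the z of the grasp point in the tool frame, in m); z points along the fingers, y is the line along which they close (so a half turn about z gives the same grasp; the last joint's range is limited). The gripper opens to 85 mm and grips with 20 to 120 N. Pads are 22 mm wide; open, the fingers measure 114 mm over their backs; the gripper's body (76 mm by 85 mm) begins 54 mm behind the grasp point. The pads swing forward as they close: fully open they stand 13 mm farther back than shut.
Start: joints at [1.514, 0.359, 0.012, 0, -1.224, -0.288], TCP at [0.228, 0.635, 0.231] pointing down, gripper open.
Joint ranges: [-3.07, 3.07], [-1.43, 2.12], [-1.02, 1.25], [-3.03, 1.67], [-3.05, -0], [-3.03, 3.03]. Speed limits (rad/s): [2.39, 2.39, 3.01, 3.14, 3.14, 3.14].

INTERFACE

Orientations are given as a rotation vector (axis times angle).
In Python, from station import bot, vision gives the robot as it stands.
- The arm moves only by the tool drive_tool, never from a script. Its argument "deltas" is a list of rows, each a list of 3 entries, a list of its own where there are three numbers: the shift along the tool's x, y, z in cm, then the turn, a rotation vector about the tool's x, y, z in rad, then the gripper command: -1 is shut, 1 is fully open, values between are in proportion. A call has exactly 5 rows; each row shifts and turns the commanded pose from where the row before left it, along the tool's axes as they then stand; what a row does not reach is not made up. A row lasts 1/8 s, in which the tool goes at most 62.5 mm and 10.7 degrees, less where a joint would pass 70% of its speed; a pose out of reach is approached as far as the arm can. A call with a gripper value outside its range is refused whole. The fingers move at their own pace and stop on an object; "grip_force" is the grip in N (left out, the last holds). Time passes only in rows, so rows that do not move let the fingers close, or fill a call up. It gives the time, the measured TCP pose, the force, the opening and the grip force at its end, in the units of the state.
- bot.read_state(): the state, without advancing time (a new reading comes with each control period).
- vision.snapshot(name): name is "scene" or "side" or "wrist"; returns (picture, depth): 420x560x3 uint8, red, green, blue; 420x560 float32, m along the optical axis (not along the pixel's ray), 0 where there is no reading.
- vision.camera_info(name): a dict with "camera_matrix" (3x3 intrinsics, pixels), "view" (4x4, takes a point from world to camera coordinates). Camera axes: x right, y down, z forward; pixel columns grow to the right and rows downward; lengths in m; the calibration is good to about 2 mm. A picture is of the moment at which its call begins: read the wrist's pose just before it. camera_info takes no time and is no camera call; for the wrist camera it gives the pose at the moment of the call.
- bot.hand_in(): hands the job in; it is judged then, once.
The state is a dict: "t": time; "q": joint angles; "joint_velocities": joint speeds; "joint_torque": joint torques, N m; "position": TCP position; "orientation": TCP orientation; "contact_force": force on the tool from outside, world axes, zero at the start; "wrist_torque": the same for the moment, N m; "opening": finger opening in m; "grip_force": force on a finger pad.
Only numpy, scipy, OpenCV 4.12 (cv2) and the standard library are available. Lean on these libraries where they do the work, as an engineer would, in place of code of your own. Each camera call takes 0.05 s, during which the arm holds its last target. There are 200 camera calls.

## Working session

There is one attempt and no reset: what is moved stays moved. The work goes in short steps, Python scripts to look and compute and a tool call to move; the robot and the scene stay as the last step left them, time stands still between calls to the robot, and variables do not carry over. Pictures are saved under pics/ and viewed, at most 10 in all, crops included, and the job is handed in when it is done.

Besides the shell and the picture viewer there is one more tool, called after "Call:" by a JSON object that holds its "method" and its "body". drive_tool: Moves the arm, as the interface text tells. Its arguments: {"type":"object","properties":{"deltas":{"type":"array"},"grip_force":{"type":"number"}},"required":["deltas"]}

```bash
mkdir -p pics
cat > h.py <<'E'
import numpy as np, cv2
from station import bot, vision
def snap(n,f=None):
    info=vision.camera_info(n); p,d=vision.snapshot(n)
    K=np.array(info["camera_matrix"]);V=np.array(info["view"])
    v,u=np.mgrid[:d.shape[0],:d.shape[1]]
    C=np.stack([(u-K[0,2])/K[0,0]*d,(v-K[1,2])/K[1,1]*d,d],-1)
    T=np.linalg.inv(V); W=C@T[:3,:3].T+T[:3,3]; W[d==0]=np.nan
    if f: cv2.imwrite('pics/'+f,p[...,::-1])
    return p,d,W,K,V
E
python3 - <<'E'
from h import *
s=[snap(n) for n in("scene","side")]
for n,x in zip(("scene","side"),s):
    np.savez(n+'.npz',p=x[0],W=x[2],K=x[3],V=x[4]); cv2.imwrite(f'pics/{n}0.png',x[0][...,::-1]); print(np.linalg.inv(x[4])[:3].round(3).tolist())
print(bot.read_state(),bot.tcp_to_grasp)
E
```

```text
[[0.414, 0.661, -0.626, 1.337], [0.91, -0.307, 0.278, -0.341], [-0.008, -0.685, -0.728, 1.061]]
[[0.937, -0.184, 0.296, 0.028], [-0.348, -0.483, 0.803, -1.254], [-0.005, -0.856, -0.517, 0.924]]
{'t': 0.1, 'q': array([ 1.51409189e+00,  3.59328199e-01,  1.11470696e-02, -3.04533790e-04,
       -1.22408783e+00, -2.88111084e-01]), 'joint_velocities': array([ 1.54561850e-03,  2.03496329e-04,  2.24296871e-03,  1.49200503e-03,
       -2.72110321e-05,  1.07498930e-03]), 'joint_torque': array([-1.41186185e-03, -5.84766448e+01,  2.94101518e+01,  6.95427954e+00,
       -3.25864909e-03,  1.01602549e-05]), 'position': array([0.22803959, 0.63485829, 0.23044824]), 'orientation': array([ 3.09351555e+00, -5.38859415e-01, -1.79634830e-04]), 'contact_force': array([-0.02951158,  0.45445829, -0.31653246]), 'wrist_torque': array([-0.04726887,  0.02514758, -0.02263152]), 'grip_force': 0.0, 'opening': 0.08570376607582046} -0.0187
```

View pics/scene0.png

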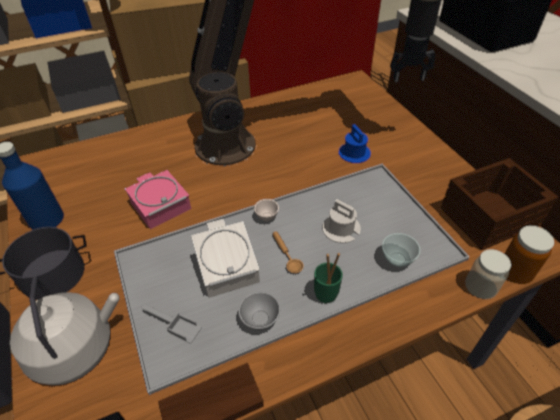

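View pics/side0.png

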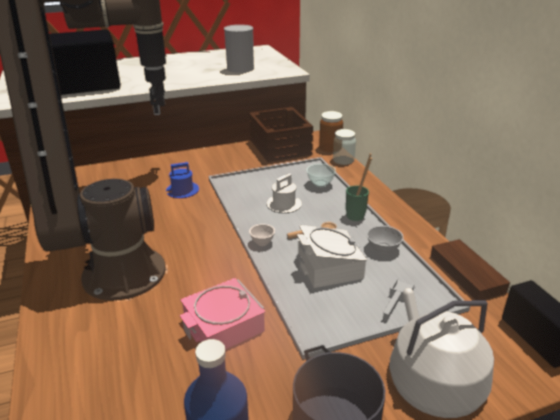

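Candidates in the scene view are the white box (225,255) and pink box (158,195), and the aluminium tin (343,218) and blue one (355,145). The aluminium box and tin on the tray fit the description. The tab appears at (217,226) facing the robot, with the key on the far side at about (231,268). I'll confirm both in one enlarged crop and measure them.

Run:
```python
from h import *
s=np.load('scene.npz');p,W=s['p'],s['W']
a=cv2.resize(p[210:300,180:270],None,fx=4.4,fy=4.4,interpolation=cv2.INTER_CUBIC)
b=cv2.resize(p[185:250,310:375],None,fx=6,fy=6,interpolation=cv2.INTER_CUBIC)
c=np.zeros((400,800,3),np.uint8);c[:396,:396]=a[:396,:396];c[:390,400:790]=b
cv2.imwrite('pics/crop0.png',c[...,::-1])
for nm in('scene','side'):
    s=np.load(nm+'.npz');p,W=s['p'],s['W']; X=W.reshape(-1,3)
    if nm=='scene':
        t0=W[218,343];b0=W[255,225];print('tin',t0,'box',b0,'tab',W[226,217],'key',W[268,231],'tray',W[300,200],W[230,290])
    m=np.linalg.norm(X[:,:2]-t0[:2],axis=1)<.1
    for lo,hi in((.006,.014),(.06,.085),(.098,.13)):
        k=m&(X[:,2]>lo)&(X[:,2]<hi);Y=X[k]
        if len(Y)<5: continue
        (c,sz,an)=cv2.minAreaRect((Y[:,:2]*1000).astype(np.float32));print(nm,'tin',lo,len(Y),c,sz,an,Y.mean(0).round(4),Y[:,2].max())
    m=(np.linalg.norm(X[:,:2]-b0[:2],axis=1)<.11)&(X[:,2]>.06)&(X[:,2]<.16)
    Y=X[m];rng=np.random.default_rng(0);best=None
    for _ in range(400):
        q=Y[rng.choice(len(Y),3,False)];n=np.cross(q[1]-q[0],q[2]-q[0]);n/=np.linalg.norm(n)+1e-12
        if abs(n[2])<.8: continue
        k=abs((Y-q[0])@n)<.003
        if best is None or k.sum()>best.sum():best=k
    P=Y[best];c0=P.mean(0);n=np.linalg.svd(P-c0)[2][2];n*=np.sign(n[2])
    P=Y[abs((Y-c0)@n)<.004]
    print(nm,'lid n',n,'ang',np.arccos(n[2]),'dir',np.arctan2(n[1],n[0]),c0,len(P),len(Y),cv2.minAreaRect((P[:,:2]*1000).astype(np.float32)))
```

```text
tin [0.58304288 0.18538191 0.07542423] box [ 0.57611122 -0.188971    0.0873245 ] tab [ 0.49156186 -0.18033601  0.11871457] key [ 0.62969723 -0.18969272  0.09331069] tray [ 0.63310157 -0.29127026  0.00606739] [0.50234224 0.0452017  0.00346606]
scene tin 0.006 941 (588.8921508789062, 181.56593322753906) (199.16079711914062, 183.33432006835938) 56.81137466430664 [0.5955 0.1766 0.0087] 0.013951863401914899
scene tin 0.06 386 (570.7682495117188, 194.70567321777344) (83.96937561035156, 76.8533935546875) 74.98941802978516 [0.5736 0.1873 0.0744] 0.08488990454032308
scene tin 0.098 122 (564.3636474609375, 195.86236572265625) (64.25070190429688, 18.569320678710938) 25.560415267944336 [0.5666 0.1947 0.1111] 0.12010376678551116
scene lid n [ 0.28635561 -0.01845461  0.95794566] ang 0.2910410643242181 dir -0.06435747874721633 [ 0.5682035  -0.18827737  0.09375623] 2646 3088 ((559.3046264648438, -186.17303466796875), (154.1457977294922, 178.680419921875), 85.68711853027344)
side tin 0.006 274 (578.1773681640625, 182.72494506835938) (181.8596649169922, 176.20960998535156) 34.73945999145508 [0.5629 0.1684 0.009 ] 0.013864950515346974
side tin 0.06 266 (562.0275268554688, 191.9525604248047) (88.41426086425781, 82.70647430419922) 48.24296188354492 [0.56   0.1838 0.0718] 0.08463597086030528
side tin 0.098 80 (560.439208984375, 191.73724365234375) (64.43108367919922, 16.84297752380371) 29.126766204833984 [0.5605 0.1898 0.1081] 0.11632573905502186
side lid n [ 0.29191163 -0.0211095   0.95621232] ang 0.2970219856560173 dir -0.07218902281097637 [ 0.55841953 -0.19503615  0.09396237] 1389 1782 ((556.2977905273438, -187.1129608154297), (160.32534790039062, 178.0016632080078), 84.57239532470703)
```

View pics/crop0.png

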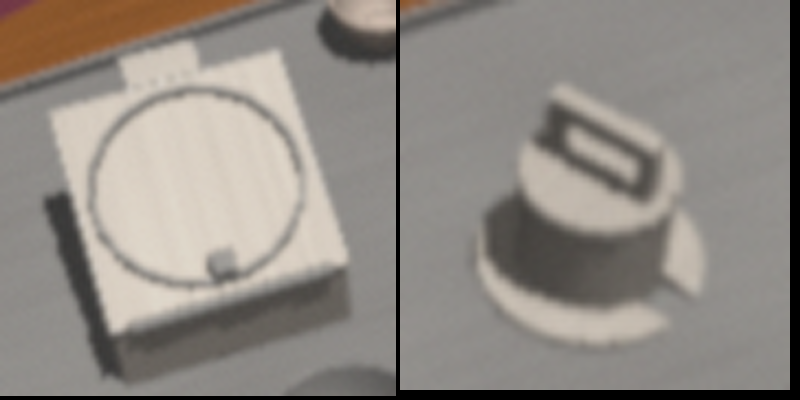

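The crop confirms the white box: tab at crop (160,60), key at (222,262) on the far side. The tin's handle runs lower right, with the notch at crop (675,290), so the notch faces +x+y at a yaw of about 0.47. Next I move to above the tab with the fingers shut.

Call:
{"method": "drive_tool", "body": {"deltas": [[[5.2,3.4,0],[0,0,0],-1],[[5.2,3.4,0],[0,0,0],-1],[[5.2,3.4,0],[0,0,0],-1],[[5.2,3.4,0],[0,0,0],-1],[[5.2,3.4,0],[0,0,0],-1]]}}

```text
t: 0.72
position: [0.4161, 0.3855, 0.2311]
orientation: [3.095, -0.538, -0.0]
contact_force: [2.0, 0.2, 0.2]
opening: -0.0
grip_force: 0.0
```

Call:
{"method": "drive_tool", "body": {"deltas": [[[2.5,5.1,0],[0,0,0],-1],[[2.5,5.1,0],[0,0,0],-1],[[2.5,5.1,0],[0,0,0],-1],[[2.5,5.1,0],[0,0,0],-1],[[2.5,5.1,0],[0,0,0],-1]]}}

```text
t: 1.35
position: [0.4465, 0.1033, 0.2313]
orientation: [-3.095, 0.538, -0.0]
contact_force: [1.3, -0.5, 0.3]
opening: 0.0001
grip_force: 0.0
```

Call:
{"method": "drive_tool", "body": {"deltas": [[[2.5,5.1,0],[0,0,0],-1],[[2.5,5.1,0],[0,0,0],-1],[[2.5,5.1,0],[0,0,0],-1],[[2.5,5.1,0],[0,0,0],-1],[[0,0,0],[0,0,0],-1]]}}

```text
t: 1.98
position: [0.4714, -0.124, 0.2307]
orientation: [3.093, -0.547, -0.002]
contact_force: [-0.3, -0.8, -1.1]
opening: 0.0001
grip_force: 0.0
```

Run:
```python
from h import *
p,d,W,K,V=snap('wrist','w1.png'); np.savez('w1.npz',p=p,W=W)
print(bot.read_state()['position'],bot.read_state()['q'])
```

```text
[ 0.47146392 -0.1224659   0.23073367] [ 1.50415507e-01  4.65346174e-02 -3.89213152e-01 -2.02269742e-04
 -1.13627629e+00  1.07143244e+00]
```

View pics/w1.png

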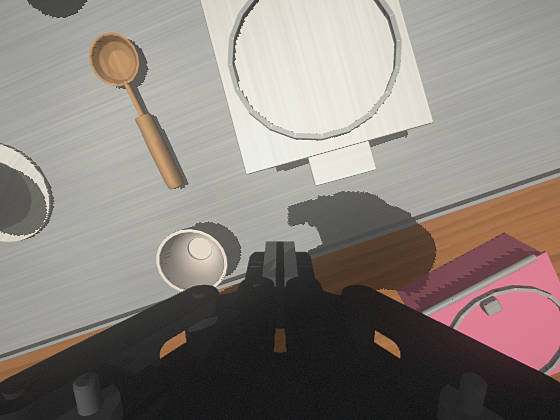

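The wrist view shows the lid with its tab at (343,163), the tea bowl at (192,262) near the fingers, and the pink box at lower right.

Run:
```python
from h import *
from scipy.spatial.transform import Rotation as R
f=np.load('w1.npz');W=f['W'];st=bot.read_state();T=R.from_rotvec(st['orientation']).as_matrix()
X=W
lid=lambda u,v:np.nanmedian(W[v-3:v+4,u-3:u+4].reshape(-1,3),0)
tab=lid(343,163);print('tab',tab,'tool delta cm',T.T@(tab-st['position'])*100)
e=W[167,248+8]-W[120,425];e2=lid(262,165)-lid(415,122);print('front edge dir',np.arctan2(e2[1],e2[0]),lid(262,165),lid(415,122))
a=[lid(319,178),lid(369,164)];print(a,np.arctan2(*(a[0]-a[1])[[1,0]]))
```

```text
tab [ 0.48191017 -0.18079954  0.11862082] tool delta cm [ 2.98965653  5.11959598 11.20999466]
front edge dir 1.4955131758444045 [ 0.50188561 -0.11884605  0.11372488] [ 0.4924392  -0.24408738  0.11402201]
[array([ 0.47738677, -0.15888147,  0.12066238]), array([ 0.47450162, -0.19979268,  0.1200881 ])] 1.500390541628302
```

Call:
{"method": "drive_tool", "body": {"deltas": [[[2.6,5.1,0],[0,0,0],-1],[[0,0,3],[0,0,0],-1],[[0,0,4],[0,0,0],-1],[[0,0,2.5],[0,0,0],-1],[[0,0,0],[0,0,0],-1]]}}

```text
t: 2.65
position: [0.478, -0.1763, 0.1347]
orientation: [3.095, -0.537, -0.006]
contact_force: [-0.1, -0.3, 0.9]
opening: -0.0002
grip_force: 0.0
```

Call:
{"method": "drive_tool", "body": {"deltas": [[[0,0,1],[0,0,0],-1],[[0,0,1],[0,0,0],-1],[[0,0,1],[0,0,0],-1],[[0,0,1],[0,0,0],-1],[[0,0,0],[0,0,0],-1]]}}

```text
t: 3.28
position: [0.4787, -0.1775, 0.0954]
orientation: [3.095, -0.539, -0.002]
contact_force: [-0.8, 0.1, -0.1]
opening: -0.0002
grip_force: 0.0
```

Call:
{"method": "drive_tool", "body": {"deltas": [[[0,0,0.6],[0,0,0],-1],[[0,0,0.6],[0,0,0],-1],[[0,0,0.6],[0,0,0],-1],[[0,0,0.4],[0,0,0],-1],[[0,0,0.2],[0,0,0],-1]]}}

```text
t: 3.9
position: [0.4792, -0.1774, 0.0719]
orientation: [-3.095, 0.539, 0.0]
contact_force: [0.2, 0.7, 0.6]
opening: -0.0002
grip_force: 0.0
```

Call:
{"method": "drive_tool", "body": {"deltas": [[[0,0,0.2],[0,0,0],-1],[[0,0,0.1],[0,0,0],-1],[[0,0,0],[0,0,0],-1],[[0,0,0],[0,0,0],-1],[[0,0,0],[0,0,0],-1]]}}

```text
t: 4.53
position: [0.4794, -0.1775, 0.0699]
orientation: [3.095, -0.539, 0.001]
contact_force: [-2.7, 1.6, 7.2]
opening: 0.0001
grip_force: 3.6
```

Call:
{"method": "drive_tool", "body": {"deltas": [[[0,0,-2],[0,0,0],-1],[[0,0,-4],[0,0,0],-1],[[0,0,-5],[0,0,0],-1],[[-2.6,-4.5,-4],[0,0,0],-1],[[0,0,0],[0,0,0],-1]]}}

```text
t: 5.15
position: [0.472, -0.127, 0.2209]
orientation: [-3.094, 0.535, -0.011]
contact_force: [-1.1, 0.3, -1.3]
opening: -0.0001
grip_force: 0.0
```

Run:
```python
from h import *
p,d,W,K,V=snap('wrist','w2.png'); np.savez('w2.npz',p=p,W=W,K=K,V=V)
X=W[:190,150:450].reshape(-1,3);X=X[(X[:,2]>.055)&(X[:,2]<.13)]
Y=X[(X[:,2]>.06)]
print(np.percentile(Y[:,2],[1,10,50,90,99]))
P=Y[abs(Y[:,2]-np.median(Y[:,2]))<.004];A=np.c_[P[:,:2],np.ones(len(P))];print(np.linalg.lstsq(A,P[:,2],rcond=None)[0])
```

```text
[0.06813366 0.06890053 0.06989995 0.07126403 0.0766306 ]
[0.00021614 0.00026784 0.06977919]
```

View pics/w2.png

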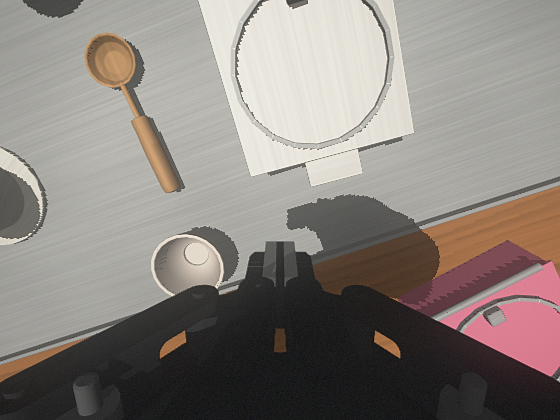

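The lid is flat at z = 0.0698, so it is shut. The key shows at (297,2). Next I fit the rim and tab from the wrist and scene cameras.

```bash
cat >> h.py <<'E'
from scipy.optimize import least_squares
def circ(P,r,c0):
    f=least_squares(lambda c:np.hypot(P[:,0]-c[0],P[:,1]-c[1])-r,c0,loss='soft_l1',f_scale=.002);return f.x
E
python3 - <<'E'
from h import *
np.set_printoptions(precision=4,suppress=True)
g=np.array([.565,-.187])
for n in('wrist','scene','side'):
    W=(np.load('w2.npz')['W'] if n=='wrist' else snap(n)[2]).reshape(-1,3)
    D=np.hypot(*(W[:,:2]-g).T)
    P=W[(D<.11)&(W[:,2]>.073)&(W[:,2]<.0785)]
    for _ in range(3):
        c=circ(P,.066,g); P=P[abs(np.hypot(*(P[:,:2]-c).T)-.066)<.006]
    k=W[(D<.08)&(W[:,2]>.0815)&(W[:,2]<.09)]
    print(n,'rim',len(P),c,'key',len(k),k.mean(0))
    L=W[(D<.13)&(W[:,2]>.066)&(W[:,2]<.074)]
    if n!='wrist': print(cv2.minAreaRect((L[:,:2]*1000).astype(np.float32)))
    k=k[:,:2].mean(0)-c;print(np.arctan2(k[1],k[0]),np.hypot(*k))
E
```

```text
wrist rim 2124 [ 0.5643 -0.1863] key 0 [nan nan nan]
nan nan
scene rim 253 [ 0.5663 -0.1872] key 33 [ 0.6155 -0.1894  0.0852]
((555.697265625, -185.97296142578125), (153.93344116210938, 187.08909606933594), 85.79397583007812)
-0.04585218433401143 0.04925814417786229
side rim 153 [ 0.5628 -0.1894] key 18 [ 0.6193 -0.1954  0.0833]
((553.2316284179688, -188.27252197265625), (159.13540649414062, 184.5692138671875), 85.02879333496094)
-0.10569538863508528 0.05677189632742637<stdin>:11: RuntimeWarning: Mean of empty slice.
  ret = um.true_divide(
<stdin>:14: RuntimeWarning: Mean of empty slice.
```

Call:
{"method": "drive_tool", "body": {"deltas": [[[-1.4,-5.5,0],[0,0,0],1],[[-1.4,-5.5,0],[0,0,0],1],[[-1.4,-5.5,0],[0,0,0],1],[[-1.4,-5.5,0],[0,0,0],1],[[-1.4,-5.5,0],[0,0,0],1]]}}

```text
t: 5.92
position: [0.4973, 0.1547, 0.216]
orientation: [3.093, -0.54, -0.003]
contact_force: [0.5, -0.2, 0.4]
opening: 0.085
grip_force: 0.0
```

Call:
{"method": "drive_tool", "body": {"deltas": [[[0,0,0],[0,0,-0.18],1],[[0,0,0],[0,0,-0.18],1],[[0,0,0],[0,0,-0.18],1],[[0,0,0],[0,0,-0.18],1],[[0,0,0],[0,0,-0.1],1]]}}

```text
t: 6.55
position: [0.4974, 0.1527, 0.2157]
orientation: [3.051, 0.744, -0.004]
contact_force: [-0.4, 0.0, -0.3]
opening: 0.0855
grip_force: 0.0
```

```bash
cat > tin.py <<'E'
from h import *
import sys
from scipy.spatial.transform import Rotation as R
np.set_printoptions(precision=4,suppress=True)
snap('wrist'); st=bot.read_state();p,d,W,K,V=snap('wrist','%s.png'%sys.argv[1]); T=R.from_rotvec(st['orientation']).as_matrix()
print(st['position'],'yaw',np.arctan2(T[1,0],T[0,0]),'tilt',np.arccos(-T[2,2]),'wristspeed',abs(st['joint_velocities']).max())
for n,X in(('wrist',W),('scene',snap('scene')[2]),('side',snap('side')[2])):
    Y=X.reshape(-1,3);Y=Y[np.hypot(*(Y[:,:2]-[.563,.194]).T)<.05]
    H=Y[(Y[:,2]>.107)&(Y[:,2]<.121)]
    if len(H)<9: print(n,'none');continue
    c,s,a=cv2.minAreaRect((H[:,:2]*1000).astype(np.float32));a=a if s[0]>s[1] else a-90
    top=Y[(Y[:,2]>.070)&(Y[:,2]<.078)]
    print(n,np.array(c),s,np.radians(a),'mean',H.mean(0),'z',np.percentile(H[:,2],90),len(H), 'delta',T.T@(np.r_[np.array(c)/1000,.114]-st['position'])*100)
E
python3 tin.py t1
```

```text
[0.4974 0.1528 0.2157] yaw 0.4821551614990652 tilt 0.0030254527238782747 wristspeed 0.17032880135329936
wrist [563.5082 196.507 ] (63.64518737792969, 12.04913330078125) 0.4452391221062979 mean [0.5646 0.1969 0.1136] z 0.11462840028166477 1499 delta [ 7.9163 -0.8137 10.1485]
scene [564.8498 196.9195] (63.9705696105957, 16.47010040283203) 0.4067659318660363 mean [0.566  0.1953 0.1136] z 0.11731747363670186 91 delta [ 8.0543 -0.7881 10.1481]
side [563.2213 191.2695] (66.27914428710938, 16.782991409301758) 0.4352716758049447 mean [0.5632 0.1913 0.111 ] z 0.11487107479631631 55 delta [ 7.648  -0.363  10.1495]
```

View pics/t1.png

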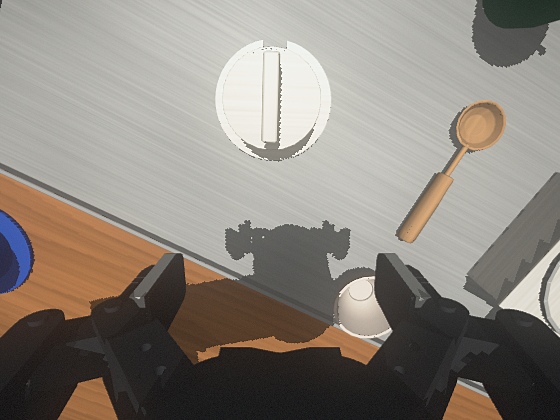

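The tin has its notch at (275,45), pointing along +tool x, and the handle runs (270,55)–(270,140). I'll go straight for the handle.

Call:
{"method": "drive_tool", "body": {"deltas": [[[0,0,0],[0,0,0.037],1],[[3.9,-0.6,0],[0,0,0],1],[[4.0,-0.5,0],[0,0,0],1],[[0,0,4],[0,0,0],1],[[0,0,4],[0,0,0],1]]}}

```text
t: 7.38
position: [0.5647, 0.1975, 0.1362]
orientation: [-3.067, -0.678, -0.001]
contact_force: [-0.1, 0.4, -0.0]
opening: 0.0853
grip_force: 0.0
```

Call:
{"method": "drive_tool", "body": {"deltas": [[[0,0,2.5],[0,0,0],1],[[0,0,1.5],[0,0,0],1],[[0,0,0.9],[0,0,0],1],[[0,0,0],[0,0,0],1],[[0,0,0],[0,0,0],1]]}}

```text
t: 8.0
position: [0.5649, 0.1976, 0.0894]
orientation: [-3.066, -0.683, -0.002]
contact_force: [-0.3, 0.0, 0.0]
opening: 0.0852
grip_force: 0.0
```

Call:
{"method": "drive_tool", "body": {"deltas": [[[0,0,0.2],[0,0,0],-1],[[0,0,0],[0,0,0],-1],[[0,0,0],[0,0,0],-1],[[0,0,0],[0,0,0],-1],[[0,0,0],[0,0,0],-1]], "grip_force": 60}}

```text
t: 8.62
position: [0.5644, 0.1971, 0.0864]
orientation: [3.066, 0.683, -0.0]
contact_force: [0.5, -0.6, -0.2]
opening: 0.0107
grip_force: 62.2
```

Call:
{"method": "drive_tool", "body": {"deltas": [[[0,0,-0.5],[0,0,0],-1],[[0,0,-2],[0,0,0],-1],[[0,0,-4],[0,0,0],-1],[[0,0,-4],[0,0,0],-1],[[0,0,0],[0,0,0],-1]]}}

```text
t: 9.25
position: [0.566, 0.1982, 0.1952]
orientation: [-3.064, -0.683, -0.01]
contact_force: [0.5, 0.2, -2.5]
opening: 0.011
grip_force: 62.0
```

Call:
{"method": "drive_tool", "body": {"deltas": [[[-2,1.2,0],[0,0,0],-1],[[-4,2.5,0],[0,0,0],-1],[[-4,2.5,0],[0,0,0],-1],[[-3,1.9,0],[0,0,0],-1],[[-2,1.2,0],[0,0,0],-1]], "grip_force": 80}}

```text
t: 9.88
position: [0.4665, 0.048, 0.1908]
orientation: [-3.067, -0.682, 0.002]
contact_force: [0.7, -0.1, -3.0]
opening: 0.0106
grip_force: 81.7
```

Call:
{"method": "drive_tool", "body": {"deltas": [[[0,0,0],[0,0,0.1],-1],[[0,0,0],[0,0,0.11],-1],[[0,0,0],[0,0,0.11],-1],[[0,0,0],[0,0,0.11],-1],[[0,0,0],[0,0,0.08],-1]]}}

```text
t: 10.5
position: [0.4679, 0.0495, 0.1909]
orientation: [3.139, -0.118, -0.001]
contact_force: [-1.8, 0.1, -2.5]
opening: 0.0106
grip_force: 81.8
```

Call:
{"method": "drive_tool", "body": {"deltas": [[[0.2,3,0],[0,0,0],-1],[[0.4,5,0],[0,0,0],-1],[[0.4,6,0],[0,0,0],-1],[[0.4,6,0],[0,0,0],-1],[[0.2,3.8,0],[0,0,0],-1]]}}

```text
t: 11.12
position: [0.4665, -0.1913, 0.1909]
orientation: [-3.139, 0.115, 0.001]
contact_force: [0.7, 0.7, -3.5]
opening: 0.0107
grip_force: 81.7
```

```bash
cat > pl.py <<'E'
from h import *
import sys
from scipy.spatial.transform import Rotation as R
np.set_printoptions(precision=4,suppress=True)
st0=bot.read_state();snap('wrist');st=bot.read_state();p,d,W,K,V=snap('wrist',sys.argv[1]+'.png');np.savez(sys.argv[1]+'.npz',p=p,W=W,K=K,V=V)
T=R.from_rotvec(st['orientation']).as_matrix()
print(st['position'],'yaw',np.arctan2(T[1,0],T[0,0]),'tilt',np.arccos(-T[2,2]),st['contact_force'])
g=np.array([.5645,-.187]);Y=W.reshape(-1,3);D=np.hypot(*(Y[:,:2]-g).T)
P=Y[(D<.075)&(Y[:,2]>.073)&(Y[:,2]<.078)];c=g
for _ in range(3):
    c=circ(P,.066,c);P=P[abs(np.hypot(*(P[:,:2]-c).T)-.066)<.005]
k=Y[(D<.075)&(Y[:,2]>.081)&(Y[:,2]<.088)];print('rim',len(P),c,'delta cm',T.T@(np.r_[c,.07]-st['position'])*100);print('key',len(k),k.mean(0),'tool',T.T@(k.mean(0)-st['position'])*100)
Z=(Y-st['position'])@T*100  # tool frame cm
zz=Z[(np.hypot(Z[:,0],Z[:,1])<8)&(Z[:,2]>6)&(Z[:,2]<9.5)]
print('flange pts tool',len(zz)); print(np.percentile(zz,[1,50,99],axis=0) if len(zz) else '')
E
python3 pl.py p1
```

```text
[ 0.4664 -0.1938  0.1908] yaw -0.0732854928133501 tilt 0.0018111603021146868 [ 1.5249 -0.2396 -2.187 ]
rim 2163 [ 0.5644 -0.1865] delta cm [ 9.7384 -1.4589 12.0601]
key 0 [nan nan nan] tool [nan nan nan]
flange pts tool 5628
[[-1.0008 -5.9188  6.2971]
 [ 3.2362  0.1886  7.6217]
 [ 5.4936  5.7261  7.8992]]pl.py:12: RuntimeWarning: Mean of empty slice.
  k=Y[(D<.075)&(Y[:,2]>.081)&(Y[:,2]<.088)];print('rim',len(P),c,'delta cm',T.T@(np.r_[c,.07]-st['position'])*100);print('key',len(k),k.mean(0),'tool',T.T@(k.mean(0)-st['position'])*100)
  ret = um.true_divide(
```

View pics/p1.png

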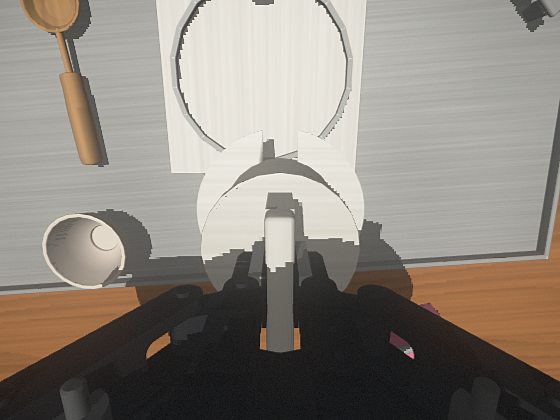

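The tin's flange with its notch at (280,150) is visible, together with the rim and the key at (262,2). I'll fit the flange centre in the tool frame.

```bash
cat > fl.py <<'E'
from h import *
import sys
from scipy.spatial.transform import Rotation as R
np.set_printoptions(precision=4,suppress=True)
st=bot.read_state();T=R.from_rotvec(st['orientation']).as_matrix();W=np.load(sys.argv[1]+'.npz')['W']
Z=(W.reshape(-1,3)-st['position'])@T
z=Z[(np.hypot(Z[:,0],Z[:,1])<.075)&(Z[:,2]>.073)&(Z[:,2]<.080)&(Z[:,0]>-.01)]
h=cv2.convexHull(z[:,:2].astype(np.float32))[:,0];h=h[(h[:,0]>0)&(abs(h[:,1])>.014)]
print('flange centre tool cm',circ(h,.06,[0,0])*100,len(h),np.median(z[:,2]))
A=np.c_[z[:,:2],np.ones(len(z))];print('flange tilt',np.linalg.lstsq(A,z[:,2],rcond=None)[0])
# notch edges: gap |y|<.02 at radius 47..58
for r in(.046,.050,.054,.057):
    s=z[abs(np.hypot(z[:,0],z[:,1])-r)<.002]; print(r,'notch y edges cm',100*s[s[:,1]<0][:,1].max(),100*s[s[:,1]>0][:,1].min())
E
python3 fl.py p1
```

```text
flange centre tool cm [-0.1502  0.0919] 37 0.07607739754254626
flange tilt [ 0.0018 -0.0011  0.076 ]
0.046 notch y edges cm -1.125698140587465 1.2679586582236277
0.05 notch y edges cm -1.1239695072596363 1.2657060481482996
0.054 notch y edges cm -1.128173196403016 1.2602171478906927
0.057 notch y edges cm -1.1644735929166847 1.299550542982582
```

Call:
{"method": "drive_tool", "body": {"deltas": [[[2,-0.5,0],[0,0,0],-1],[[3,-0.5,0],[0,0,0],-1],[[3,-0.5,0],[0,0,0],-1],[[1.9,0,0],[0,0,0],-1],[[0,0,1.2],[0,0,0],-1]]}}

```text
t: 11.85
position: [0.5692, -0.18, 0.179]
orientation: [3.14, -0.11, 0.002]
contact_force: [0.9, 0.2, -2.5]
opening: 0.0109
grip_force: 81.8
```

```bash
python3 pl.py p2; python3 fl.py p2
```

```text
[ 0.5668 -0.1798  0.1765] yaw -0.07077449583826327 tilt 0.0028448217896144216 [-1.8015  0.9438 -5.7463]
rim 1421 [ 0.565  -0.1863] delta cm [-0.1076  0.6648 10.6504]
key 455 [ 0.6228 -0.1902  0.0836] tool [5.6867 0.6427 9.2782]
flange pts tool 6048
[[-0.9838 -5.8766  6.3615]
 [ 3.3757  0.5757  7.6341]
 [ 6.2088  5.763   9.374 ]]
flange centre tool cm [-0.072  -0.0857] 42 0.07674557983506666
flange tilt [-0.0003 -0.0053  0.0768]
0.046 notch y edges cm -1.3292861928899813 1.1112087692881716
0.05 notch y edges cm -1.32284597543946 1.1061915621802585
0.054 notch y edges cm -1.3139300899134614 1.1036991489471544
0.057 notch y edges cm -1.3107027973681333 1.1002092115564839
```

View pics/p2.png

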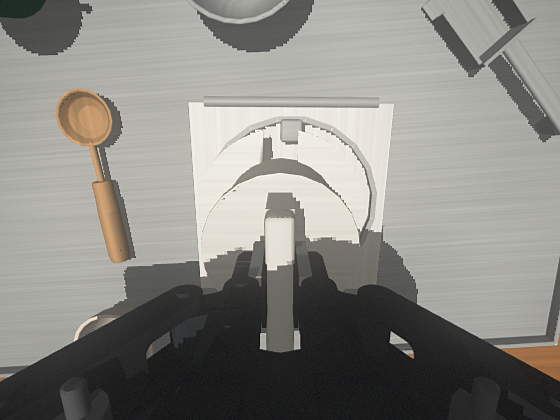

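```bash
sed -i "s/K=K,V=V)/K=K,V=V,pos=st['position'],ori=st['orientation'])/" pl.py; sed -i "s/^st=.*/f=np.load(sys.argv[1]+'.npz');W=f['W'];st={'position':f['pos']};T=R.from_rotvec(f['ori']).as_matrix()/" fl.py
for i in 3 4; do python3 pl.py p$i; python3 fl.py p$i;done
python3 - <<'E'
from h import *
from scipy.spatial.transform import Rotation as R
f=np.load('p4.npz');Y=f['W'].reshape(-1,3)
L=Y[(Y[:,0]>.63)&(Y[:,0]<.66)&(abs(Y[:,1]+.19)<.09)&(Y[:,2]>.06)&(Y[:,2]<.08)]
a=np.polyfit(*[np.array(x) for x in zip(*[(y,L[abs(L[:,1]-y)<.003][:,0].max()) for y in np.arange(-.25,-.13,.005)])],1);print('hinge edge yaw',-np.arctan(a[0]))
E
```

```text
[ 0.5658 -0.1804  0.178 ] yaw -0.07109430355950576 tilt 0.0028115206066114317 [-0.2495 -0.2462 -1.921 ]
rim 1429 [ 0.5649 -0.1863] delta cm [-0.0213  0.5921 10.8003]
key 449 [ 0.6228 -0.1903  0.0836] tool [5.7746 0.5776 9.4191]
flange pts tool 5981
[[-0.9758 -5.8885  6.3232]
 [ 3.3647  0.5733  7.6343]
 [ 6.2712  5.7773  9.4576]]
flange centre tool cm [-0.1728 -0.0523] 43 0.07631008028604591
flange tilt [ 0.0008 -0.0056  0.0763]
0.046 notch y edges cm -1.2924640513885068 1.1342778217545515
0.05 notch y edges cm -1.2895540906128893 1.1369482214327713
0.054 notch y edges cm -1.2825497466045281 1.1368303156563895
0.057 notch y edges cm -1.2728052892186668 1.131442554604674
[ 0.5663 -0.1809  0.1794] yaw -0.07132550349426438 tilt 0.00047192738776508217 [ 0.5253 -0.4461 -2.3516]
rim 1381 [ 0.5649 -0.1863] delta cm [-0.0969  0.545  10.9356]
key 444 [ 0.6227 -0.1906  0.0837] tool [5.6913 0.5636 9.5589]
flange pts tool 5684
[[-0.9741 -5.8858  6.3349]
 [ 3.2469  0.5073  7.6236]
 [ 5.6687  5.7767  9.4593]]
flange centre tool cm [-0.1685 -0.0536] 42 0.07625480572060685
flange tilt [ 0.0007 -0.0055  0.0762]
0.046 notch y edges cm -1.2923624324919443 1.1418172620350056
0.05 notch y edges cm -1.2834287119131447 1.1384570622499715
0.054 notch y edges cm -1.2822204251554143 1.13277598841963
0.057 notch y edges cm -1.2778324006651804 1.1324528495100097
hinge edge yaw -0.08121065086764265
```

Call:
{"method": "drive_tool", "body": {"deltas": [[[0.1,0.6,0],[0,0,0],-1],[[0,0,0.5],[0,0,0],-1],[[0,0,0.4],[0,0,0],-1],[[0,0,0],[0,0,0],-1],[[0,0,0],[0,0,0],-1]]}}

```text
t: 12.78
position: [0.5673, -0.1874, 0.1704]
orientation: [3.139, -0.113, -0.0]
contact_force: [-0.4, 0.4, -1.6]
opening: 0.0108
grip_force: 81.7
```

```bash
python3 pl.py p5; python3 fl.py p5
```

```text
[ 0.5673 -0.1873  0.1705] yaw -0.07176152855390296 tilt 8.733818461547244e-05 [-0.3518  0.0333 -2.7553]
rim 1728 [ 0.5649 -0.1864] delta cm [-0.256  -0.0725 10.0479]
key 498 [ 0.6226 -0.1909  0.0837] tool [ 5.5395 -0.0389  8.6769]
flange pts tool 7349
[[-1.4739 -6.6811  6.4113]
 [ 3.4449 -0.0729  7.6517]
 [ 6.3434  6.4946  9.492 ]]
flange centre tool cm [-0.1669 -0.0478] 40 0.07625608854774635
flange tilt [ 0.0006 -0.0061  0.0762]
0.046 notch y edges cm -1.243844087955696 1.1436715394754506
0.05 notch y edges cm -1.2811707401888706 1.1422305630596163
0.054 notch y edges cm -1.2809148131797212 1.1421655409603386
0.057 notch y edges cm -1.2760864541496484 1.1412310005126232
```

View pics/p5.png

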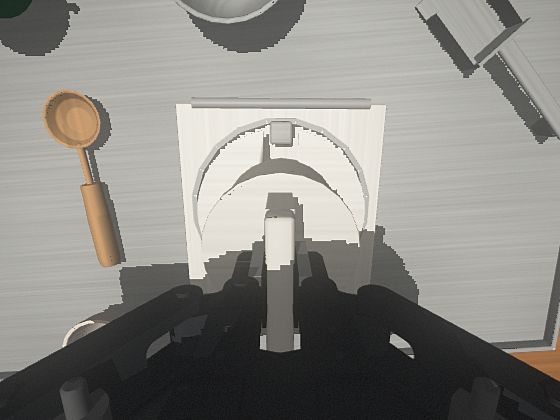

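The key at (282,132) is centred on the notch. I'll shift 0.8 mm back and lower.

Call:
{"method": "drive_tool", "body": {"deltas": [[[-0.08,0,0],[0,0,0],-1],[[0,0,0.4],[0,0,0],-1],[[0,0,0.4],[0,0,0],-1],[[0,0,0.3],[0,0,0],-1],[[0,0,0],[0,0,0],-1]]}}

```text
t: 13.5
position: [0.5662, -0.1873, 0.159]
orientation: [3.14, -0.113, -0.001]
contact_force: [-0.3, -0.3, -2.1]
opening: 0.0107
grip_force: 81.7
```

Call:
{"method": "drive_tool", "body": {"deltas": [[[0,0,0.3],[0,0,0],-1],[[0,0,0.2],[0,0,0],-1],[[0,0,0.1],[0,0,0],-1],[[0,0,0],[0,0,0],-1],[[0,0,0],[0,0,0],-1]]}}

```text
t: 14.12
position: [0.5666, -0.1873, 0.1535]
orientation: [3.14, -0.113, 0.0]
contact_force: [0.0, 1.2, -2.8]
opening: 0.0107
grip_force: 81.8
```

Still hanging freely, about 1 mm above the lid.

Call:
{"method": "drive_tool", "body": {"deltas": [[[0,0,0.1],[0,0,0],-1],[[0,0,0.05],[0,0,0],-1],[[0,0,0],[0,0,0],-1],[[0,0,0],[0,0,0],-1],[[0,0,0],[0,0,0],-1]]}}

```text
t: 14.75
position: [0.5666, -0.1875, 0.1523]
orientation: [3.139, -0.113, 0.001]
contact_force: [-0.4, -1.6, 2.2]
opening: 0.0102
grip_force: 82.3
```

```bash
python3 pl.py p6; python3 fl.py p6
```

```text
[ 0.5666 -0.1875  0.1523] yaw -0.07171340532642212 tilt 0.0006081429614169807 [-1.3219 -2.3579  1.7569]
rim 3140 [ 0.55   -0.1854] delta cm [-1.6816 -0.0914  8.2264]
key 720 [ 0.6191 -0.1907  0.0838] tool [ 5.2491 -0.0631  6.8533]
flange pts tool 18005
[[-4.32   -7.5434  6.7628]
 [ 3.8605  0.0586  8.0711]
 [ 7.7242  7.3781  8.3776]]
flange centre tool cm [ 1.1526 -0.015 ] 22 0.07631170446049106
flange tilt [ 0.0011 -0.0019  0.0763]
0.046 notch y edges cm -1.294497411858546 1.1424271210709243
0.05 notch y edges cm -1.2919552517855393 1.1372273567078932
0.054 notch y edges cm -1.278423234188061 1.1289658907442002
0.057 notch y edges cm -1.2817480239193733 1.1235443617375749
```

The underside is at z = 0.070, so it is seated. Release and lift away.

Call:
{"method": "drive_tool", "body": {"deltas": [[[0,0,0],[0,0,0],0],[[0,0,0],[0,0,0],1],[[0,0,0],[0,0,0],1],[[0,0,0],[0,0,0],1],[[0,0,-0.5],[0,0,0],1]]}}

```text
t: 15.48
position: [0.5662, -0.1872, 0.1567]
orientation: [-3.139, 0.113, 0.001]
contact_force: [0.1, -0.4, 0.0]
opening: 0.0853
grip_force: 0.0
```

Call:
{"method": "drive_tool", "body": {"deltas": [[[0,0,-2],[0,0,0],1],[[0,0,-4],[0,0,0],1],[[0,0,-4],[0,0,0],1],[[-4,0,0],[0,0,0],1],[[-4,0,0],[0,0,0],1]]}}

```text
t: 16.1
position: [0.486, -0.1815, 0.2575]
orientation: [-3.139, 0.113, -0.001]
contact_force: [-0.3, 0.0, 0.3]
opening: 0.085
grip_force: 0.0
```

```bash
python3 pl.py p7
python3 - <<'E'
from h import *
np.set_printoptions(precision=4,suppress=True)
Y=np.load('p7.npz')['W'].reshape(-1,3);D=np.hypot(*(Y[:,:2]-[.5645,-.1865]).T)
for n,lo,hi in(('handle',.174,.186),('top',.137,.144),('lid',.066,.0725)):
    k=Y[(D<(.06 if n!='lid' else .12))&(Y[:,2]>lo)&(Y[:,2]<hi)]
    if len(k)<9: print(n,len(k));continue
    print(n,len(k),np.median(k,0),cv2.minAreaRect((k[:,:2]*1000).astype(np.float32)))
    A=np.c_[k[:,:2],np.ones(len(k))];print(np.linalg.lstsq(A,k[:,2],rcond=None)[0])
E
```

```text
[ 0.4814 -0.1812  0.2577] yaw -0.07277611957748177 tilt 0.001211015507549262 [-7.4156  1.049  -3.818 ]
rim 2069 [ 0.5645 -0.1864] delta cm [ 8.3327 -0.0649 18.7657]
key 244 [ 0.6242 -0.1911  0.0837] tool [14.3174 -0.0238 17.3977]
flange pts tool 767
[[ 5.2575 -0.6153  7.6412]
 [ 6.6374 -0.0734  7.8038]
 [ 7.965   0.5341  8.009 ]]
handle 1872 [ 0.5669 -0.1867  0.1797] ((565.2581176757812, -186.55731201171875), (11.653594970703125, 63.24203109741211), 86.2806167602539)
[ 0.0017 -0.0047  0.1778]
top 7797 [ 0.5664 -0.1853  0.1398] ((565.3605346679688, -186.7718505859375), (82.88568115234375, 83.34358978271484), 86.21863555908203)
[-0.0003  0.0004  0.1401]
lid 12739 [ 0.5773 -0.1829  0.0699] ((554.4743041992188, -185.65261840820312), (154.48609924316406, 184.20068359375), 85.47154998779297)
[0.0022 0.0007 0.0688]
```

View pics/p7.png

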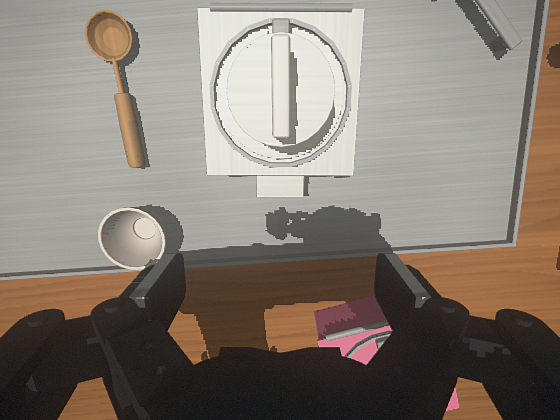

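The tin sits flat inside the rim around (282,90), with the notch over the key at (281,25). Its top is at 0.140 (0.070 + 0.070), it is centred within 1 mm, and the lid is shut. Handing in.

```bash
python3 -c "
from station import bot
print(bot.hand_in())"
```

```text
the job is handed in; nothing more can be done
None
```

The job is handed in: the lid is shut past its catch, and the sugar tin is released and sitting flat in the rim with its notch over the key, about 1 mm off centre by the last wrist image. It took about 16 s and nothing else on the tray was touched; no verdict came back.

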